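Hang the bulb tray on the rack and fill it

ROBOT

A 7-joint arm with a two-finger parallel gripper is mounted at the origin on the work surface. World frame = base frame: x ahead of the robot, y to its left, z up, the work surface at z = 0. Lengths are in m, angles in rad, forces in N, time in s.
With the tool pointing down it reaches from about 0.425 to 0.875 m from the base axis. Payload 8.4 kg.
Tool frame: the origin (TCP) lies between the finger pads; the fingertips stand 17 mm ahead of it and the grasp point (between the pads) lies 2 mm behind it (env.tip_extent is the z of the fingertips in the tool frame, in m); z points along the fingers, y is the direction in which the jaws open and shut (so a half turn about z gives the same grasp; the last joint's range is limited). The gripper opens to 85 mm and grips with 20 to 120 N. Pads are 22 mm wide; open, the fingers measure 114 mm over their backs; the gripper's body (76 mm by 85 mm) begins 54 mm behind the grasp point. The pads swing forward as they close: fully open they stand 13 mm farther back than shut.
Start: joints at [1.077, 0.333, 0.04, 1.465, -0.013, 1.343, -0.059], TCP at [0.25, -0.6, 0.248] pointing down, gripper open.
Joint ranges: [-2.58, 2.58], [-0.38, 2.09], [-1.3, 1.39], [0.25, 2.4], [-1.5, 4.64], [0.08, 2.09], [-2.65, 2.65]. Speed limits (rad/s): [2.22, 2.22, 2.79, 2.79, 3.14, 3.14, 3.14].

INTERFACE

Orientations are given as a rotation vector (axis times angle).
In Python, from plant import state, vision, env gives the robot as it stands. The module is installed in compiled form; this text tells all that it offers.
- The arm moves only by the tool servo_tool, never from a script. Its arguments are lists of equal length, an entry for each row: "delta_pos": the shift along the tool's x, y, z in mm, a list of three; "turn": the turn, a rotation vector about the tool's x, y, z in rad, a list of three; "claw": the closure, from 0 (fully open) to 1 (shut). A call has 1 to 20 rows; each row is the pose to reach, as a shift and turn from the pose commanded when the call began, along the tool's axes at that moment; what a row does not reach only later rows make up. A row lasts 1/12 s, in which the tool goes at most 41.7 mm and 7.16 degrees, less where a joint would pass 70% of its speed; a pose out of reach is approached as far as the arm can. A call with a gripper value outside its range is refused whole. The fingers move at their own pace and stop on an object; "grip_force" is the grip in N (left out, the last holds). Time passes only in rows, so rows that repeat a pose let the fingers close. It gives the time, the measured TCP pose, the force and the opening at its end, in the units of the state.
- state(): the state, without advancing time (a new reading comes with each control period).
- vision.grab_frame(name): name is "side" or "top"; returns a dict with "color" (384x512x3 uint8, red, green, blue), "camera_matrix" (3x3 intrinsics, pixels), "k1" (the pictures are not rectified: a ray, as slopes to the right and down, at radius r is drawn at 1 + k1 r^2 times it, then the intrinsics apply), "R" (3x3) and "t" (3): a world point X has camera coordinates R X + t. Camera axes: x right, y down, z forward; pixel columns grow to the right and rows downward; lengths in m; the calibration is good to about 2 mm. A picture is of the moment at which its call begins. There is no depth.
- env.finish_job(): hands the job in, once; it reports no verdict.
Trained networks look in a picture, given as the dict that the camera call returned (one of the last four; its "shot" number tells which), for a name from the list of things; names that differ only in an ending like _2 or _b are one class to them, and where a whole thing is asked for, a point or a joint stands for the part that bears it (a point fixed in the world has none). Each returns a list of dicts, best first, with "p" (0 to 1); they miss things now and then, are a little off and sometimes report something else, mostly with a low value. They report only what shows in the picture. A call takes as long as a camera call. They do not tell look-alikes from the thing itself.
- vision.recognise(picture, target): "point" ([x, y, z] in m, in world coordinates, good to about 4 mm: the middle of the surface that is visible of it).
- vision.landmark_of(picture, target): "point" ([x, y, z] in m, in world coordinates, good to about 4 mm: a listed point, or the origin of a listed thing).
The state is a dict: "clock": time; "joint_pos": joint angles; "qd": joint speeds; "joint_efforts": joint torques, N m; "position": TCP position; "tcp_rot": TCP orientation; "wrist_force": force on the tool from outside, world axes, zero at the start; "ft_torque": the same for the moment, N m; "width": finger opening in m.
Only numpy, scipy, OpenCV 4.12 (cv2) and the standard library are available. Lean on these libraries where they do the work, as an engineer would, in place of code of your own. Each camera call takes 0.05 s, during which the arm holds its last target. There are 200 camera calls.

TASK

Hang the empty two-pocket bulb tray by its two hooks on the free part of the rack's upper rail, facing the same way as the tray already there: lower it on gently and, as its weight is all in front of the hooks, let go slowly, a little at a time, so that it leans back on the lower rail without dropping or swinging. Then take the two bulbs from the carton and set one into each pocket, root end down; they bruise easily, so do not drop them, tip them over or press them in. Leave the other things on the bench where they are.

Things in the scene. Friction and masses are not known exactly. Their poses are not given: they have to be found in the camera images.
- tray_handle (a point): Loose black plastic bulb tray (0.32 kg, standing empty on the bench): middle of its upright carrying tab, 125 mm above the tray's underside. Tab 10 mm thick (x), 64 mm wide (y), from 95 to 145 mm above the underside. Axes: x from the tray's open front to its back, y along its width, z up. Pocket base 80 x 200 x 24 mm, at x -81 to -1 mm from here; the weight lies about 30 mm in front (-x) of the tab.
- tray_hook (a point): Seat of the tray's hooks: midway between the two (at y -70 and +70 mm, 20 mm wide), in the middle of the gap right under the hook arms; 11.5 mm behind (+x) and 35 mm below tray_handle, axes the same. Hooks reach back from the flat back plate and turn down: gap 15 mm wide at the seat, 24 mm at the mouth 20 mm below. Hung, the rail's axis lies about 6 mm below this point.
- pocket_l (a point): Floor centre of the tray's pocket at +y, 10 mm above the tray's underside; 41 mm in front of (-x), 115 mm below and 50 mm to +y of tray_handle, axes the same. A round flat-bottomed dimple 55 mm across, 14 mm deep, rim bevelled.
- pocket_r (a point): Floor centre of the tray's other pocket, at -y, 100 mm from pocket_l; otherwise the same.
- free_rail (a point): On the axis of the rack's upper rail, middle of its free stretch, 200 mm above the bench. Steel rail 12 mm thick. y along the rail, x level and away from the robot, z up. Free from y -195 (post, 243 mm high) to +200 mm (an identical tray with two bulbs, hung with its front to -x, fixed). A hung tray sticks out 100 mm to -x and spans 113 to 263 mm above the bench.
- lower_rail (a point): On the axis of the rack's lower rail, 70 mm straight below free_rail, same 12 mm rail and axes. A hung tray's hook lips bear on the back of the upper rail and the foot of its flat back plate leans on the front of this one, 2 to 3 degrees nose-down.
- bulb_1_center (a point): Loose flower bulb: this is its centre, half-way up, 44 mm above its flat 30 mm wide root end, on which it stands upright in the carton. Brown, round, 60 mm across (belly straight from 34 to 46 mm above the root end, tapering below and above), 88 mm high to the neck plus a 6 mm shoot, 0.14 kg. z runs from root to neck. In a pocket the root end stands on the floor.
- bulb_2_center (a point): The other bulb, identical.
- carton: Open low cardboard carton, fixed, 170 mm (x) by 210 mm (y), 40 mm high, walls and floor 6 mm; origin at the centre of its underside. The two bulbs stand in it about 90 mm apart along its y, near its middle in x.
- clay_pot: Terracotta flower pot, 84 mm across, 75 mm high, standing upright on the bench; origin at the centre of its underside. Bystander.
- trowel: Hand trowel lying flat, 270 mm long, wooden handle, steel blade; origin near its middle. Bystander.
- spray_bottle: White spray bottle, 76 mm across, 190 mm high; origin at the centre of its underside. Bystander.
- label_tin: Aluminium tin with plant labels, 74 mm across, 85 mm high (labels to 130 mm); origin at the centre of its underside. Bystander.
- dibber: Wooden dibber (pointed planting stick) 200 mm long, lying on the bench under the rack; origin at its middle. Bystander.
Not all that is in view belongs to the job. Leave any purple look-alike of the part that bears bulb_1_center alone. What is shaped like the part that bears tray_handle but purple is not meant.

How it is judged:
On the way:
1. the tray, still empty, hangs by both hooks on the upper rail and has been let go (z of tray_hook in the frame of free_rail between 0.001 and 0.012 m and x of tray_hook in the frame of free_rail between -0.007 and 0.007 m and x of tray_handle in the frame of free_rail below -0.005 m and angle between the y axis of tray_hook and the y axis of free_rail, either way round below 0.08 rad and angle between tray_hook's own z axis and vertical below 0.1 rad and distance between each of bulb_1_center, bulb_2_center and pocket_l above 0.1 m and distance between each of bulb_1_center, bulb_2_center and pocket_r above 0.1 m and contact force between the fingers and tray below 0.1 N), for 0.3 s.
At the end, for the whole second after the job is handed in: The tray hangs by both hooks on the free upper rail, open front to the robot (seat within 7 mm of the rail, along it within 0.08 rad, tilt under 0.10 rad); one bulb in each pocket, within 10 mm of its centre, on its floor, upright within 0.25 rad; all at rest (z of tray_hook in the frame of free_rail between 0.001 and 0.012 m and x of tray_hook in the frame of free_rail between -0.007 and 0.007 m and x of tray_handle in the frame of free_rail below -0.005 m and angle between the y axis of tray_hook and the y axis of free_rail, either way round below 0.08 rad and angle between tray_hook's own z axis and vertical below 0.1 rad and ((horizontal distance between bulb_1_center and pocket_l below 0.01 m and z of bulb_1_center in the frame of pocket_l between 0.035 and 0.05 m and angle between each of bulb_1_center, bulb_2_center's own z axis and vertical below 0.25 rad and horizontal distance between bulb_2_center and pocket_r below 0.01 m and z of bulb_2_center in the frame of pocket_r between 0.035 and 0.05 m) or (horizontal distance between bulb_1_center and pocket_r below 0.01 m and z of bulb_1_center in the frame of pocket_r between 0.035 and 0.05 m and angle between each of bulb_1_center, bulb_2_center's own z axis and vertical below 0.25 rad and horizontal distance between bulb_2_center and pocket_l below 0.01 m and z of bulb_2_center in the frame of pocket_l between 0.035 and 0.05 m)) and linear speed of each of tray, bulb_1, bulb_2 below 0.02 m/s); the robot touches nothing.
It fails at once if the tray drops or swings freely after being let go (contact force between the fingers and tray below 0.05 N and (linear speed of tray above 0.3 m/s or angular speed of tray above 1.2 rad/s)).
It fails at once if the tray in hand is slammed or pressed on the rack with more than 60 N (contact force between the fingers and tray above 0.1 N and contact force between tray and rack above 60 N).
It fails at once if a bulb is let fall, or tipped over ((contact force between the fingers and bulb_1 below 0.05 N and linear speed of bulb_1 above 0.4 m/s) or (contact force between the fingers and bulb_2 below 0.05 N and linear speed of bulb_2 above 0.4 m/s) or angle between any of bulb_1_center, bulb_2_center's own z axis and vertical above 0.9 rad).
It fails at once if a bulb is pressed onto the tray with more than 40 N (contact force between any of bulb_1, bulb_2 and tray above 40 N).
It fails at once if another thing on the bench is moved more than 40 mm (distance of any of clay_pot, trowel, spray_bottle, label_tin, dibber from where it was at the start of the episode above 0.04 m).
It also fails if it takes over 72 s, if anything falls off the work surface, if the arm or the gripper's body presses on something with over 40 N, if the wrist force passes 120 N, or if a joint passes its speed limit or range.

## Working session

There is one attempt and no reset: what is moved stays moved. The work goes in short steps, Python scripts to look and compute and a tool call to move; the robot and the scene stay as the last step left them, time stands still between calls to the robot, and variables do not carry over. Pictures are saved under pics/ and viewed, about 8 in all and at most 12, crops included, and the job is handed in when it is done.

Besides the shell and the picture viewer there is one more tool, called after ">>>" as name(argument=value, ...), one argument or row to a line, values as JSON. servo_tool: Moves the arm, as the interface text tells. Its arguments: {"type":"object","properties":{"delta_pos":{"type":"array"},"turn":{"type":"array"},"claw":{"type":"array"},"grip_force":{"type":"number"}},"required":["delta_pos","turn","claw"]}

```bash
mkdir -p pics; cat > h.py <<'E'
import numpy as np, cv2
from plant import state, vision, env
from scipy.spatial.transform import Rotation as Rn
def proj(f,X):
    c=f["R"]@np.array(X,float)+f["t"]; s=c[:2]/c[2]; s=s*(1+f["k1"]*(s@s)); K=f["camera_matrix"]
    return (K@[s[0],s[1],1])[:2]
def save(f,n): cv2.imwrite("pics/"+n,cv2.cvtColor(f["color"],cv2.COLOR_RGB2BGR))
def ray(f,px):
    K=np.array(f["camera_matrix"]); s0=(np.array(px)-K[:2,2])/[K[0,0],K[1,1]]; s=s0.copy()
    for _ in range(10): s=s0/(1+f["k1"]*(s@s))
    R=np.array(f["R"]); d=R.T@[s[0],s[1],1]; return -R.T@f["t"],d
def atz(f,px,z):
    o,d=ray(f,px); return o+d*(z-o[2])/d[2]
E
python3 - <<'E'
from h import *
s=state(); print(s["clock"],np.round(s["position"],4),np.round(s["tcp_rot"],3),s["width"],s["wrist_force"])
fs={}
for n in("side","top"):
    f=vision.grab_frame(n); save(f,n+"0.png"); fs[n]=f
    print(n,"cam at",np.round(-np.array(f["R"]).T@f["t"],3))
    for t in["tray_handle","tray_hook","pocket_l","pocket_r","free_rail","lower_rail","bulb_1_center","carton","clay_pot","trowel","spray_bottle","label_tin","dibber"]:
        for d in vision.landmark_of(f,t)[:4]: print(t,np.round(d["point"],3),round(d["p"],2),np.round(proj(f,d["point"])))
E
```

```text
0.0 [ 0.2498 -0.5996  0.2474] [-3.079e+00 -6.160e-01  1.000e-03] 0.08554037179642132 [-0.16418738 -0.68309288 -0.57366638]
side cam at [ 0.344 -1.125  1.134]
tray_handle [0.216 0.289 0.124] 0.73 [185. 142.]
tray_handle [0.444 0.253 0.128] 0.61 [245. 143.]
tray_hook [0.229 0.298 0.092] 0.82 [189. 148.]
tray_hook [0.452 0.256 0.09 ] 0.62 [247. 150.]
tray_hook [ 0.393 -0.218  0.044] 0.19 [243. 254.]
pocket_l [0.401 0.206 0.014] 0.84 [236. 174.]
pocket_l [0.186 0.236 0.01 ] 0.84 [180. 175.]
pocket_l [0.167 0.334 0.011] 0.78 [176. 159.]
pocket_l [0.402 0.304 0.013] 0.69 [234. 159.]
pocket_r [0.401 0.206 0.014] 0.84 [236. 174.]
pocket_r [0.186 0.236 0.01 ] 0.84 [180. 175.]
pocket_r [0.167 0.334 0.011] 0.78 [176. 159.]
pocket_r [0.402 0.304 0.013] 0.69 [234. 159.]
free_rail [ 0.673 -0.072  0.201] 0.84 [325. 179.]
lower_rail [ 0.676 -0.074  0.131] 0.56 [324. 195.]
bulb_1_center [ 0.397 -0.311  0.049] 0.96 [247. 277.]
bulb_1_center [ 0.568  0.546 -0.001] 0.69 [267. 126.]
bulb_1_center [ 0.566 -0.346  0.043] 0.63 [306. 282.]
carton [ 0.394 -0.261 -0.003] 0.61 [245. 275.]
carton [ 0.396 -0.31  
[... 806 characters left out ...]
 0.64 [185. 273.]
pocket_r [0.397 0.202 0.005] 0.73 [195. 215.]
pocket_r [0.405 0.306 0.011] 0.7 [167. 214.]
pocket_r [0.186 0.239 0.011] 0.64 [185. 273.]
free_rail [ 0.676 -0.073  0.198] 0.94 [268. 126.]
lower_rail [ 0.681 -0.073  0.13 ] 0.93 [267. 130.]
bulb_1_center [ 0.562 -0.34   0.045] 0.68 [339. 166.]
bulb_1_center [ 0.395 -0.31   0.051] 0.56 [334. 211.]
carton [ 0.391 -0.265 -0.   ] 0.93 [320. 214.]
clay_pot [ 0.488  0.011 -0.002] 0.91 [246. 190.]
trowel [ 0.565 -0.492 -0.001] 0.69 [377. 167.]
spray_bottle [0.57  0.555 0.001] 0.95 [102. 173.]
label_tin [ 0.346 -0.536 -0.001] 0.83 [392. 224.]
dibber [ 0.602 -0.066 -0.004] 0.58 [265. 161.]
dibber [ 0.396 -0.311  0.054] 0.58 [334. 210.]
```

```bash
python3 -c "
import cv2,numpy as np
a=cv2.imread('pics/side0.png');b=cv2.imread('pics/top0.png')
cv2.imwrite('pics/both0.png',cv2.resize(np.vstack([a,b]),(512,768))[:,:])
print(a.shape)"
```

```text
(384, 512, 3)
```

View pics/side0.png

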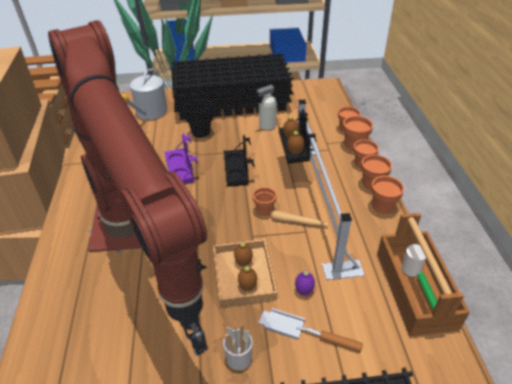

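View pics/top0.png

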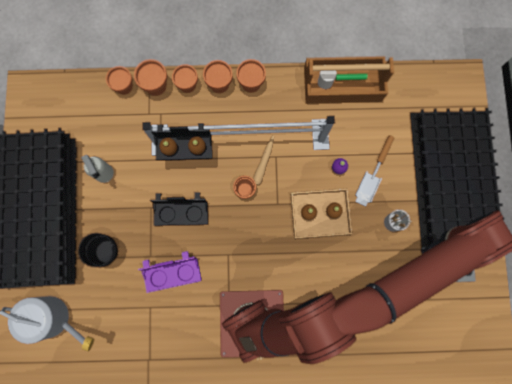

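Side view: the loose black tray is at (237,165), a purple look-alike tray at (180,165) and the already-hung tray at (295,140). The brown bulbs in the carton are at (243,253) and (247,278), with a purple bulb at (305,283). I choose the black tray on the bench and the two brown bulbs in the carton, then check yaw and choice in a close crop.

```bash
cat > m.py <<'E'
from h import *
def avg(t,near,n=3,rad=.05):
    P=[]
    for i in range(n):
        for c in("side","top"):
            f=vision.grab_frame(c)
            for tt,nn in zip(t,near):
                for d in vision.landmark_of(f,tt):
                    if np.linalg.norm(np.array(d["point"])-nn)<rad: P.append((tt+str(nn),c,d["point"]))
    out={}
    for tt,nn in zip(t,near):
        k=tt+str(nn); A=[p for q,c,p in P if q==k]
        if A: out[k]=np.mean(A,0); print(tt,len(A),np.round(np.mean(A,0),4),np.round(np.std(A,0),4))
    return out
E
python3 - <<'E'
from m import *
avg(["tray_handle","tray_hook","pocket_l","pocket_l","free_rail","lower_rail","bulb_1_center","bulb_1_center"],
 [(.444,.253,.125),(.453,.255,.09),(.401,.204,.01),(.403,.305,.01),(.675,-.073,.2),(.678,-.073,.13),(.396,-.31,.05),(.396,-.22,.05)],4,.035)
f=vision.grab_frame("top"); 
im=cv2.cvtColor(f["color"],cv2.COLOR_RGB2BGR)
crop=cv2.resize(im[105:235,140:340],None,fx=4,fy=4,interpolation=cv2.INTER_CUBIC)
def P(X): return tuple(int(v) for v in np.round((proj(f,X)-[140,105]+.5)*4))
for y0,y1 in((-.25,-.2),(-.1,-.05),(.08,.13)):
  for z in(.2,.13): cv2.line(crop,P((.676,y0,z)),P((.676,y1,z)),(0,0,255),1)
# tray outline at z=.024 for yaw -0.04, handle .444,.253
for yaw,col in((-.04,(0,255,0)),):
  c,s=np.cos(yaw),np.sin(yaw)
  for q in[((-.081,-.1),(-.081,.1)),((-.081,-.1),(-.001,-.1)),((-.081,.1),(-.001,.1))]:
    a,b=[P((.444+c*x-s*y,.253+s*x+c*y,.024)) for x,y in q]; cv2.line(crop,a,b,col,1)
  a,b=[P((.444-s*y,.253+c*y,.145)) for y in(-.032,.032)]; cv2.line(crop,a,b,col,1)
cv2.imwrite("pics/c1.png",crop)
E
```

```text
tray_handle 8 [0.4434 0.2546 0.1244] [0.0014 0.0014 0.001 ]
tray_hook 7 [0.4522 0.2547 0.092 ] [0.0013 0.0009 0.002 ]
pocket_l 6 [0.3995 0.2045 0.008 ] [0.0018 0.0013 0.002 ]
pocket_l 8 [0.4028 0.3043 0.0108] [0.0016 0.0016 0.0015]
free_rail 8 [ 0.6767 -0.0739  0.2008] [0.001  0.0014 0.001 ]
lower_rail 8 [ 0.678  -0.0728  0.1311] [0.0016 0.0012 0.001 ]
bulb_1_center 8 [ 0.3952 -0.3105  0.049 ] [0.0015 0.001  0.0014]
bulb_1_center 1 [ 0.3921 -0.2173  0.0514] [0. 0. 0.]
```

View pics/c1.png

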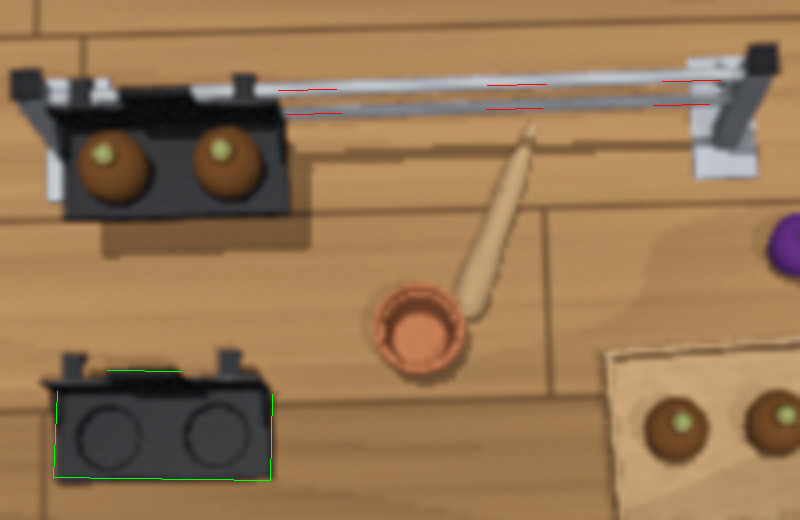

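The crop shows the black tray at (163,435) with two empty pockets, the brown bulbs at (675,430) and (775,425), and the rail free between y 0.13 and the post. The drawn tray yaw looks off, so I fit the edges.

```bash
python3 - <<'E'
from m import *
L=[];
f=vision.grab_frame("top"); g=cv2.cvtColor(f["color"],cv2.COLOR_RGB2GRAY).astype(float)
def edge(cols,r0,r1,sign,z):
    W=[]
    for c in cols:
        col=cv2.GaussianBlur(g[:,c-1:c+2].mean(1)[:,None],(1,3),0)[:,0]; d=np.diff(col)[r0:r1]*sign
        i=int(np.argmax(d)); 
        if 0<i<len(d)-1:
            a,b,e=d[i-1:i+2]; o=.5*(a-e)/(a-2*b+e+1e-9)
        else: o=0
        W.append(atz(f,(c,r0+i+.5+o),z))
    W=np.array(W); 
    for _ in range(3):
        p=np.polyfit(W[:,1],W[:,0],1); r=np.abs(np.polyval(p,W[:,1])-W[:,0]); W=W[r<=max(.002,2*np.median(r))]
    print("yaw",round(-p[0],4),"x at y=-.073",np.polyval(p,-.073).round(4),"x at .2545",np.polyval(p,.2545).round(4),len(W),r.std().round(4))
edge(range(158,206),218,230,1,.012)   # tray front edge
edge(range(213,318),116,126,1,.2)     # rail top edge (far side): dark->bright
edge(range(213,318),122,131,-1,.2)    # near side
# pockets: dark ring ellipse centre left to nets; hung tray front
edge(range(160,208),152,164,1,.125)
E
```

```text
yaw -0.0097 x at y=-.073 0.3566 x at .2545 0.3597 47 0.0004
yaw 0.0137 x at y=-.073 0.6845 x at .2545 0.68 84 0.0003
yaw 0.0082 x at y=-.073 0.6743 x at .2545 0.6716 92 0.0002
yaw 0.0032 x at y=-.073 0.5819 x at .2545 0.5808 48 0.0003
```

```bash
cat >> h.py <<'E'
def plan(*wps):
    s=state(); R=Rn.from_rotvec(s["tcp_rot"]); p=np.array(s["position"])
    x=R.as_matrix()[:,0]; print("t",round(s["clock"],2),"p",np.round(p,4),"psi",round(np.arctan2(x[1],x[0]),4),"F",np.round(s["wrist_force"],1),"w",round(s["width"],4),"q",np.round(s["joint_pos"],2))
    for (X,Y,Z,psi) in wps:
        T=Rn.from_euler("z",psi)*Rn.from_euler("x",np.pi)
        print(np.round(R.inv().apply(np.array([X,Y,Z])-p)*1000,1),np.round((R.inv()*T).as_rotvec(),4))
E
python3 -c "
from h import *
plan((.54,-.3,.26,1.0),(.46,.2,.24,1.559))"
```

```text
t 5.1 p [ 0.25   -0.6     0.2483] psi 0.3948 F [-0.1 -0.6 -0.1] w 0.0855 q [ 1.08  0.33  0.04  1.47 -0.01  1.34 -0.06]
[ 383.1 -165.4  -11.7] [-0.     -0.     -0.6052]
[ 501.5 -657.7    8.3] [-0.     -0.     -1.1642]
```

>>> servo_tool(
  delta_pos=[
    [383,-165,-12],
    [383,-165,-12],
    [383,-165,-12],
    [383,-165,-12],
    [383,-165,-12],
    [383,-165,-12],
    [383,-165,-12],
    [383,-165,-12],
    [501.5,-657.7,8],
    [501.5,-657.7,8],
    [501.5,-657.7,8],
    [501.5,-657.7,8],
    [501.5,-657.7,8],
    [501.5,-657.7,8],
    [501.5,-657.7,8],
    [501.5,-657.7,8],
    [501.5,-657.7,8],
    [501.5,-657.7,8],
    [501.5,-657.7,8],
    [501.5,-657.7,8],
  ],
  turn=[
    [0,0,-0.6],
    [0,0,-0.6],
    [0,0,-0.6],
    [0,0,-0.6],
    [0,0,-0.6],
    [0,0,-0.6],
    [0,0,-0.6],
    [0,0,-0.6],
    [0,0,-1.164],
    [0,0,-1.164],
    [0,0,-1.164],
    [0,0,-1.164],
    [0,0,-1.164],
    [0,0,-1.164],
    [0,0,-1.164],
    [0,0,-1.164],
    [0,0,-1.164],
    [0,0,-1.164],
    [0,0,-1.164],
    [0,0,-1.164],
  ],
  claw=[0,0,0,0,0,0,0,0,0,0,0,0,0,0,0,0,0,0,0,0],
)

```text
clock: 6.77
position: [0.4619, 0.1407, 0.2427]
tcp_rot: [2.234, 2.207, 0.001]
wrist_force: [1.4, 0.7, 0.3]
width: 0.0855
```

```bash
python3 -c "
from h import *
plan((.443,.2546,.16,1.559),(.443,.2546,.126,1.559))"
```

```text
t 6.77 p [0.4619 0.1407 0.2427] psi 1.5585 F [1.4 0.7 0.3] w 0.0855 q [ 0.32  0.03 -0.71  1.84  0.02  1.28 -0.41]
[113.7 -20.4  82.6] [ 0.0013  0.0003 -0.0005]
[113.7 -20.4 116.6] [ 0.0013  0.0003 -0.0005]
```

>>> servo_tool(
  delta_pos=[
    [114,-20,10],
    [114,-20,20],
    [114,-20,40],
    [114,-20,80],
    [114,-20,80],
    [114,-20,80],
    [114,-20,80],
    [114,-20,80],
  ],
  turn=[
    [0,0,0],
    [0,0,0],
    [0,0,0],
    [0,0,0],
    [0,0,0],
    [0,0,0],
    [0,0,0],
    [0,0,0],
  ],
  claw=[0,0,0,0,0,0,0,0],
)

```text
clock: 7.43
position: [0.4452, 0.2526, 0.1643]
tcp_rot: [2.236, 2.205, 0.004]
wrist_force: [0.3, -0.0, -0.3]
width: 0.0854
```

```bash
python3 -c "
from h import *
plan((.443,.2546,.124,1.559))
f=vision.grab_frame('side');a=cv2.cvtColor(f['color'],4)
cv2.imwrite('pics/s2.png',cv2.resize(a[80:230,150:350],None,fx=4,fy=4,interpolation=2))"
```

```text
t 7.43 p [0.4452 0.2526 0.1643] psi 1.5567 F [ 0.3 -0.  -0.3] w 0.0854 q [ 0.14  0.2  -0.81  1.87  0.16  1.13 -0.75]
[ 2.  -2.3 40.3] [ 0.0027 -0.0008 -0.0023]
```

View pics/s2.png

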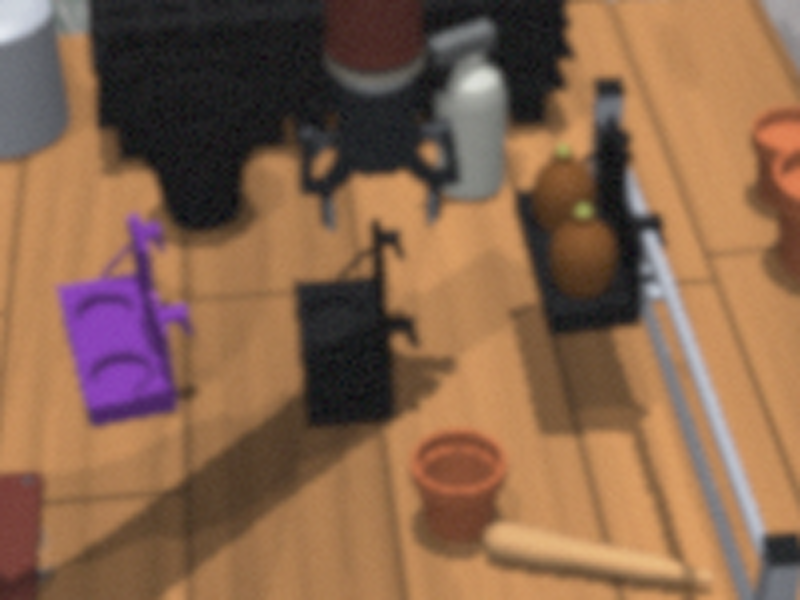

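The fingers at (330,215) and (435,215) straddle the black tray's tab at (380,240). Descending and closing.

>>> servo_tool(
  delta_pos=[
    [2,-2,20],
    [2,-2,40],
    [2,-2,40],
    [2,-2,40],
    [2,-2,40],
    [2,-2,40],
    [2,-2,40],
    [2,-2,40],
    [2,-2,40],
    [2,-2,40],
    [2,-2,40],
    [2,-2,40],
    [2,-2,40],
    [2,-2,40],
  ],
  turn=[
    [0,0,0],
    [0,0,0],
    [0,0,0],
    [0,0,0],
    [0,0,0],
    [0,0,0],
    [0,0,0],
    [0,0,0],
    [0,0,0],
    [0,0,0],
    [0,0,0],
    [0,0,0],
    [0,0,0],
    [0,0,0],
  ],
  claw=[0,0,0,0,0.4,0.6,0.7,0.8,0.9,1,1,1,1,1],
  grip_force=60,
)

```text
clock: 8.65
position: [0.4419, 0.2551, 0.1224]
tcp_rot: [2.235, 2.208, 0.0]
wrist_force: [0.3, -1.4, 1.2]
width: 0.0094
```

```bash
python3 -c "
from m import *
plan((.443,.2546,.3,1.559))
avg(['tray_handle','tray_hook','pocket_l','pocket_l'],[(.444,.253,.125),(.453,.255,.09),(.401,.204,.01),(.403,.305,.01)],1,.035)"
```

```text
t 8.65 p [0.4419 0.2551 0.1224] psi 1.5586 F [ 0.3 -1.4  1.2] w 0.0094 q [ 0.11  0.25 -0.8   1.92  0.21  1.06 -0.79]
[  -0.4    1.1 -177.6] [ 0.0002 -0.0001 -0.0004]
tray_handle 1 [0.4409 0.2539 0.1228] [0. 0. 0.]
tray_hook 1 [0.4502 0.2551 0.0917] [0. 0. 0.]
pocket_l 1 [0.4027 0.2049 0.0137] [0. 0. 0.]
pocket_l 2 [0.402  0.3044 0.0112] [0.0013 0.0005 0.0022]
```

>>> servo_tool(
  delta_pos=[
    [0,0,-10],
    [0,0,-40],
    [0,0,-70],
    [0,0,-100],
    [0,0,-130],
    [0,0,-160],
    [0,0,-175],
    [0,0,-175],
    [-30,3,-175],
    [-60,7,-175],
    [-90,10,-175],
    [-120,15,-175],
    [-150,20,-175],
    [-180,22,-175],
    [-210,23,-175],
    [-240,24,-175],
    [-270,25,-175],
    [-300,26,-175],
    [-322,26,-175],
    [-329,24,-175],
  ],
  turn=[
    [0,0,0],
    [0,0,0],
    [0,0,0],
    [0,0,0],
    [0,0,0],
    [0,0,0],
    [0,0,0],
    [0,0,0],
    [0,0,0],
    [0,0,0],
    [0,0,0],
    [0,0,0],
    [0,0,-0.01],
    [0,0,-0.01],
    [0,0,-0.02],
    [0,0,-0.02],
    [0,0,-0.02],
    [0,0,-0.02],
    [0,0,-0.02],
    [0,0,-0.02],
  ],
  claw=[1,1,1,1,1,1,1,1,1,1,1,1,1,1,1,1,1,1,1,1],
)

```text
clock: 10.82
position: [0.4606, -0.0781, 0.2953]
tcp_rot: [-2.216, -2.224, 0.004]
wrist_force: [0.6, -1.3, -3.0]
width: 0.0095
```

```bash
python3 -c "
from m import *
plan((.61,-.0735,.2974,1.58),(.6655,-.0735,.2974,1.58))
"
```

```text
t 10.82 p [ 0.4606 -0.0781  0.2953] psi 1.5743 F [ 0.6 -1.3 -3. ] w 0.0095 q [ 0.55 -0.04 -0.46  1.79 -0.02  1.39  0.1 ]
[  4.1 149.4  -2.6] [-0.0032 -0.     -0.0057]
[  3.9 204.9  -2.8] [-0.0032 -0.     -0.0057]
```

>>> servo_tool(
  delta_pos=[
    [0,15,0],
    [0,40,0],
    [0,70,0],
    [0,100,0],
    [0,130,0],
    [0,160,0],
    [0,180,0],
    [-1,195,0],
    [-1,203,0],
    [-1,203,0],
    [-1,203,0],
    [-1,203,0],
  ],
  turn=[
    [0,0,0],
    [0,0,0],
    [0,0,0],
    [0,0,0],
    [0,0,0],
    [0,0,0],
    [0,0,0],
    [0,0,0],
    [0,0,0],
    [0,0,0],
    [0,0,0],
    [0,0,0],
  ],
  claw=[1,1,1,1,1,1,1,1,1,1,1,1],
)

```text
clock: 11.82
position: [0.6639, -0.0733, 0.297]
tcp_rot: [-2.212, -2.23, 0.001]
wrist_force: [-0.3, 0.4, -3.4]
width: 0.0093
```

```bash
python3 -c "
from m import *
plan((.6655,-.0735,.2974,1.58))
avg(['tray_handle','tray_hook','pocket_l','pocket_l','free_rail'],[(.6655,-.0735,.3),(.677,-.0735,.265),(.624,-.12,.185),(.624,-.02,.185),(.677,-.073,.2)],2,.04)
f=vision.grab_frame('side');a=cv2.cvtColor(f['color'],4)
cv2.imwrite('pics/s3.png',cv2.resize(a[110:260,230:400],None,fx=4,fy=4,interpolation=2))"
```

```text
t 11.82 p [ 0.6639 -0.0733  0.297 ] psi 1.5791 F [-0.3  0.4 -3.4] w 0.0093 q [ 0.39  0.4  -0.49  1.32  0.18  1.47 -0.07]
[-0.2  1.6 -0.4] [-0.0009 -0.0001 -0.0009]
tray_handle 4 [ 0.6663 -0.0743  0.2988] [0.0015 0.0015 0.0015]
tray_hook 3 [ 0.6748 -0.0726  0.2658] [0.0007 0.0014 0.0001]
pocket_l 2 [ 0.6232 -0.1228  0.1868] [0.0004 0.0014 0.0003]
pocket_l 4 [ 0.6231 -0.0244  0.1853] [0.0012 0.0016 0.0023]
```

View pics/s3.png

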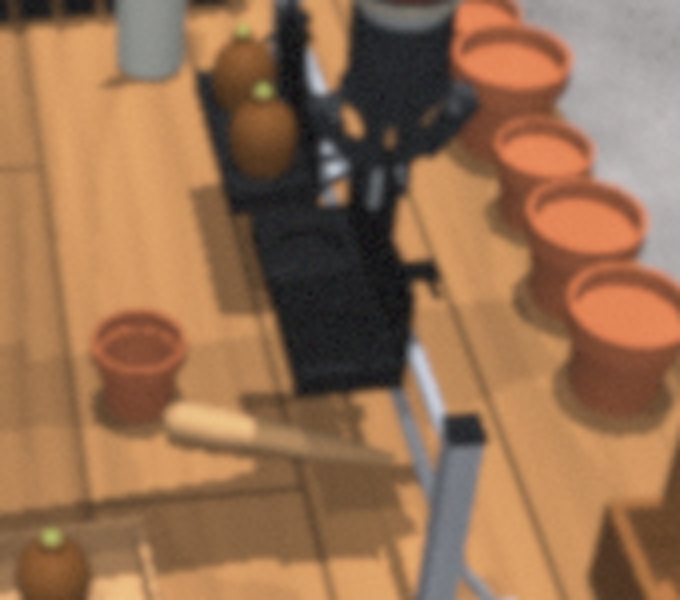

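The tray is level and still aligned, its near hook at about (425,275) right of the rail line, and the free rail below it is clear. Lowering in stages.

>>> servo_tool(
  delta_pos=[
    [0,1,8],
    [0,1,18],
    [0,1,28],
    [0,1,35],
    [0,1,40],
    [0,1,44],
    [0,1,47],
    [0,1,50],
    [0,1,52],
    [0,1,53],
    [0,1,53],
  ],
  turn=[
    [0,0,0],
    [0,0,0],
    [0,0,0],
    [0,0,0],
    [0,0,0],
    [0,0,0],
    [0,0,0],
    [0,0,0],
    [0,0,0],
    [0,0,0],
    [0,0,0],
  ],
  claw=[1,1,1,1,1,1,1,1,1,1,1],
)

```text
clock: 13.98
position: [0.6658, -0.0736, 0.2442]
tcp_rot: [-2.213, -2.23, 0.0]
wrist_force: [-0.4, 0.5, -3.3]
width: 0.0093
```

>>> servo_tool(
  delta_pos=[
    [0,0,1],
    [0,0,2],
    [0,0,3],
    [0,0,4],
    [0,0,5],
    [0,0,5],
    [0,0,5],
  ],
  turn=[
    [0,0,0],
    [0,0,0],
    [0,0,0],
    [0,0,0],
    [0,0,0],
    [0,0,0],
    [0,0,0],
  ],
  claw=[1,1,1,1,1,1,1],
)

```text
clock: 14.57
position: [0.6657, -0.0736, 0.2392]
tcp_rot: [-2.213, -2.23, 0.0]
wrist_force: [0.8, -0.4, -2.7]
width: 0.009
```

>>> servo_tool(
  delta_pos=[
    [0,0,0.5],
    [0,0,1],
    [0,0,1],
  ],
  turn=[
    [0,0,0],
    [0,0,0],
    [0,0,0],
  ],
  claw=[1,1,1],
)

```text
clock: 14.82
position: [0.6659, -0.0735, 0.2386]
tcp_rot: [2.212, 2.23, 0.0]
wrist_force: [-1.2, -0.7, -1.2]
width: 0.0091
```

>>> servo_tool(
  delta_pos=[
    [0,-0.5,0.5],
    [0,-1,0.5],
    [0,-1.5,0.7],
    [0,-2,0.8],
    [0,-2,0.8],
    [0,-2,0.8],
  ],
  turn=[
    [-0.01,0,0],
    [-0.02,0,0],
    [-0.03,0,0],
    [-0.04,0,0],
    [-0.04,0,0],
    [-0.04,0,0],
  ],
  claw=[1,1,1,1,1,1],
  grip_force=30,
)

```text
clock: 15.32
position: [0.6632, -0.0736, 0.2379]
tcp_rot: [2.192, 2.21, 0.044]
wrist_force: [-6.3, 0.5, 5.9]
width: 0.0091
```

```bash
python3 -c "
from m import *
plan((.6655,-.0735,.2384,1.58))
avg(['tray_handle','tray_hook','pocket_l','pocket_l'],[(.665,-.0735,.241),(.677,-.0735,.206),(.624,-.12,.126),(.624,-.02,.126)],2,.04)
print(state()['ft_torque'])
f=vision.grab_frame('side');a=cv2.cvtColor(f['color'],4)
cv2.imwrite('pics/s4.png',cv2.resize(a[110:260,230:400],None,fx=4,fy=4,interpolation=2))"
```

```text
t 15.32 p [ 0.6632 -0.0736  0.2379] psi 1.5788 F [-6.3  0.5  5.9] w 0.0091 q [ 0.41  0.39 -0.49  1.45  0.19  1.31 -0.08]
[ 0.1  2.3 -0.4] [ 0.0399  0.0002 -0.0012]
tray_handle 4 [ 0.6639 -0.0752  0.2398] [0.0013 0.0011 0.0012]
tray_hook 3 [ 0.6746 -0.0731  0.2062] [0.0004 0.0011 0.0009]
pocket_l 2 [ 0.628  -0.1233  0.125 ] [0.0008 0.0006 0.0007]
pocket_l 4 [ 0.627  -0.0234  0.1258] [0.001  0.0004 0.0013]
[-0.21874724  1.60211238 -0.01843433]
```

View pics/s4.png

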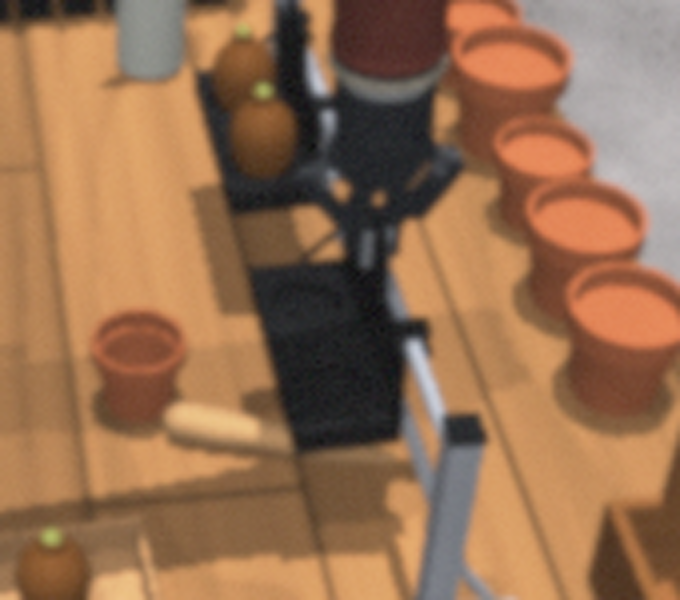

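The near hook at (412,330) lies over the rail, and the forces show that hook and foot both bear. Letting go slowly.

>>> servo_tool(
  delta_pos=[
    [0,0,0],
    [0,0,0],
    [0,0,0],
    [0,0,0],
    [0,0,0],
    [0,0,0],
    [0,0,0],
    [0,0,0],
  ],
  turn=[
    [0,0,0],
    [0,0,0],
    [0,0,0],
    [0,0,0],
    [0,0,0],
    [0,0,0],
    [0,0,0],
    [0,0,0],
  ],
  claw=[0.96,0.94,0.92,0.91,0.9,0.89,0.88,0.87],
  grip_force=20,
)

```text
clock: 17.03
position: [0.6637, -0.0737, 0.2373]
tcp_rot: [2.193, 2.21, 0.044]
wrist_force: [-2.2, -0.6, 2.7]
width: 0.0112
```

>>> servo_tool(
  delta_pos=[
    [0,0,0],
    [0,0,0],
    [0,0,0],
    [0,0,0],
    [0,0,0],
    [0,0,0],
    [0,0,0],
    [0,0,0],
    [0,0,0],
    [0,0,0],
    [0,0,0],
    [0,0,0],
    [0,0,0],
  ],
  turn=[
    [0,0,0],
    [0,0,0],
    [0,0,0],
    [0,0,0],
    [0,0,0],
    [0,0,0],
    [0,0,0],
    [0,0,0],
    [0,0,0],
    [0,0,0],
    [0,0,0],
    [0,0,0],
    [0,0,0],
  ],
  claw=[0.865,0.86,0.855,0.85,0.84,0.83,0.82,0.8,0.75,0.7,0.6,0.5,0.4],
)

```text
clock: 18.12
position: [0.6638, -0.0736, 0.2374]
tcp_rot: [2.193, 2.21, 0.044]
wrist_force: [0.4, 0.4, -1.0]
width: 0.0511
```

```bash
python3 -c "
from m import *
plan((.6637,-.0735,.30,1.58),(.6637,-.0735,.36,1.58))
avg(['tray_handle','tray_hook','pocket_l','pocket_l'],[(.665,-.0735,.241),(.677,-.0735,.206),(.624,-.12,.126),(.624,-.02,.126)],2,.04)
"
```

```text
t 18.12 p [ 0.6638 -0.0736  0.2374] psi 1.5788 F [ 0.4  0.4 -1. ] w 0.0511 q [ 0.41  0.39 -0.49  1.45  0.19  1.31 -0.08]
[  0.1   2.4 -62.5] [ 0.0399 -0.     -0.0012]
[ 1.000e-01  4.800e+00 -1.225e+02] [ 0.0399 -0.     -0.0012]
tray_handle 4 [ 0.6648 -0.0762  0.2407] [0.001  0.0007 0.0015]
tray_hook 4 [ 0.6746 -0.0736  0.2069] [0.0018 0.0013 0.0016]
pocket_l 2 [ 0.628  -0.124   0.1244] [0.0019 0.0018 0.0011]
pocket_l 4 [ 0.627  -0.0248  0.1245] [0.0011 0.0009 0.002 ]
```

>>> servo_tool(
  delta_pos=[
    [0,0.5,-15],
    [0,1,-40],
    [0,2.5,-75],
    [0,3,-100],
    [-80,-70,-100],
    [-236,-269,-60],
    [-236,-269,-60],
    [-236,-269,-60],
    [-236,-269,-60],
    [-236,-269,-60],
    [-236,-269,-60],
    [-236,-269,-60],
    [-236,-269,-60],
    [-236,-269,-60],
    [-236,-269,-60],
    [-236,-269,-60],
  ],
  turn=[
    [0,0,0],
    [0,0,0],
    [0.02,0,0],
    [0.04,0,0],
    [0.04,0,0],
    [0.04,0,0],
    [0.04,0,0],
    [0.04,0,0],
    [0.04,0,0],
    [0.04,0,0],
    [0.04,0,0],
    [0.04,0,0],
    [0.04,0,0],
    [0.04,0,0],
    [0.04,0,0],
    [0.04,0,0],
  ],
  claw=[0.4,0.3,0,0,0,0,0,0,0,0,0,0,0,0,0,0],
)

```text
clock: 20.45
position: [0.3951, -0.3112, 0.287]
tcp_rot: [2.212, 2.23, 0.001]
wrist_force: [0.9, 0.2, -0.4]
width: 0.085
```

```bash
python3 -c "
from m import *
plan((.395,-.3105,.16,1.571),(.395,-.3105,.044,1.571))
avg(['bulb_1_center','bulb_1_center','carton'],[(.396,-.31,.05),(.393,-.218,.05),(.391,-.263,0)],2,.03)
f=vision.grab_frame('side');a=cv2.cvtColor(f['color'],4)
b=vision.grab_frame('top');b=cv2.cvtColor(b['color'],4)
cv2.imwrite('pics/s5.png',np.hstack([cv2.resize(a[180:320,195:325],None,fx=3,fy=3,interpolation=2),cv2.resize(b[100:240,180:310],None,fx=3,fy=3,interpolation=2)]))"
```

```text
t 20.45 p [ 0.3951 -0.3112  0.287 ] psi 1.5793 F [ 0.9  0.2 -0.4] w 0.085 q [ 0.87  0.03 -0.3   1.74  0.01  1.37  0.58]
[  0.7  -0.2 127. ] [0.0007 0.     0.0083]
[  0.7  -0.3 243. ] [0.0007 0.     0.0083]
bulb_1_center 4 [ 0.3946 -0.3112  0.048 ] [0.0012 0.0015 0.0026]
bulb_1_center 1 [ 0.3955 -0.2185  0.0449] [0. 0. 0.]
carton 4 [ 0.3912 -0.2643  0.0023] [0.0022 0.0012 0.0013]
```

View pics/s5.png

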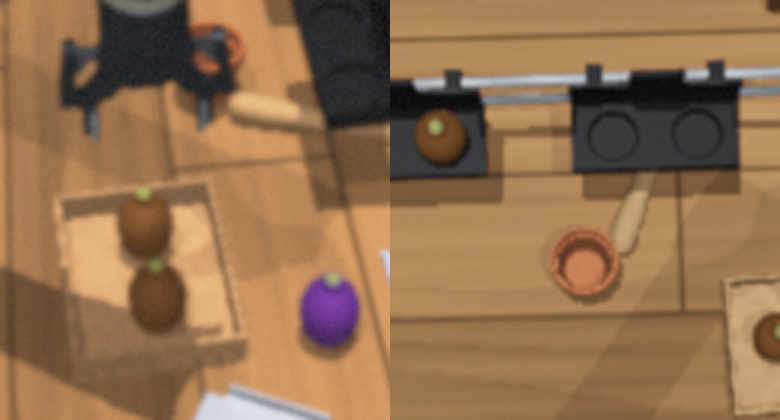

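Left panel: the open gripper hovers over the carton, bulbs at (145,220) and (157,295) under it. Right panel: the empty tray hangs with both hooks on the rail, at (655,120). Picking bulb 1, the nearer one.

>>> servo_tool(
  delta_pos=[
    [0,0,30],
    [0,0,70],
    [0,0,110],
    [0,0,150],
    [0,0,190],
    [0,0,215],
    [0,0,230],
    [0,0,236],
    [0,0,239],
    [0,0,239],
    [0,0,239],
  ],
  turn=[
    [0,0,0],
    [0,0,0],
    [0,0,0],
    [0,0,0],
    [0,0,0],
    [0,0,0],
    [0,0,0],
    [0,0,0],
    [0,0,0],
    [0,0,0],
    [0,0,0],
  ],
  claw=[0,0,0,0,0,0,0,0,0,0,0],
)

```text
clock: 22.27
position: [0.3952, -0.3123, 0.0488]
tcp_rot: [2.211, 2.229, 0.0]
wrist_force: [0.4, 0.2, -0.9]
width: 0.0855
```

>>> servo_tool(
  delta_pos=[
    [0,0,0],
    [0,0,0],
    [0,0,0],
    [0,0,0],
    [0,0,0],
    [0,0,0],
    [0,0,0],
    [0,0,0],
  ],
  turn=[
    [0,0,0],
    [0,0,0],
    [0,0,0],
    [0,0,0],
    [0,0,0],
    [0,0,0],
    [0,0,0],
    [0,0,0],
  ],
  claw=[0.1,0.15,0.2,0.25,0.3,0.35,0.4,0.4],
  grip_force=25,
)

```text
clock: 22.93
position: [0.3951, -0.3121, 0.0484]
tcp_rot: [2.212, 2.229, 0.0]
wrist_force: [-0.5, 0.6, 6.3]
width: 0.0591
```

```bash
python3 -c "
from m import *
plan((.395,-.3105,.26,1.571))
f=vision.grab_frame('side');a=cv2.cvtColor(f['color'],4)
cv2.imwrite('pics/s6.png',cv2.resize(a[200:320,180:330],None,fx=4,fy=4,interpolation=2))"
```

```text
t 22.93 p [ 0.3951 -0.3121  0.0484] psi 1.5789 F [-0.5  0.6  6.3] w 0.0591 q [ 0.85  0.26 -0.3   2.02  0.1   0.88  0.5 ]
[ 1.400e+00  1.000e-01 -2.116e+02] [0.001  0.0008 0.0079]
```

View pics/s6.png

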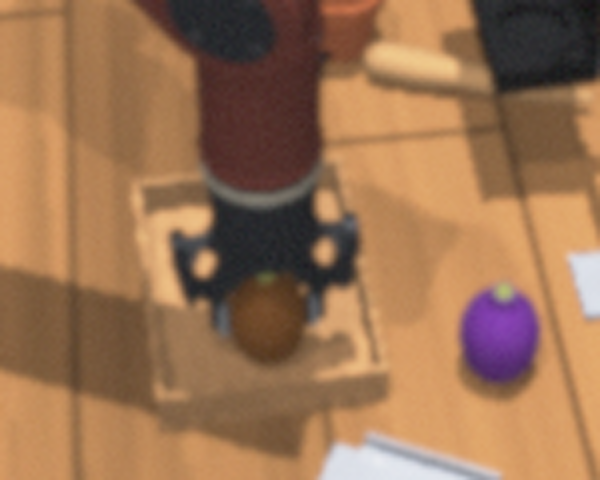

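The bulb is held upright between the pads at (265,310), width 59 mm. With the jaws along y over the pocket, the gripper's body would come close to the tab, so I look at the tray's shape on the purple twin before lifting.

```bash
python3 -c "
from m import *
f=vision.grab_frame('side');a=cv2.cvtColor(f['color'],4)
b=vision.grab_frame('top');b=cv2.cvtColor(b['color'],4)
g=lambda c:np.clip(c.astype(float)*1.8+10,0,255).astype(np.uint8)
P=[g(cv2.resize(a[130:190,155:205],(390,468//2*2),interpolation=2)),g(cv2.resize(b[245:300,135:205],(390,300),interpolation=2))]
k=g(cv2.resize(b[115:165,235:305],(390,280),interpolation=2))
r=np.vstack([P[1],k]); l=cv2.resize(P[0],(390,580))
cv2.imwrite('pics/s7.png',np.hstack([l,r]))"
```

```text
(no output)
```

View pics/s7.png

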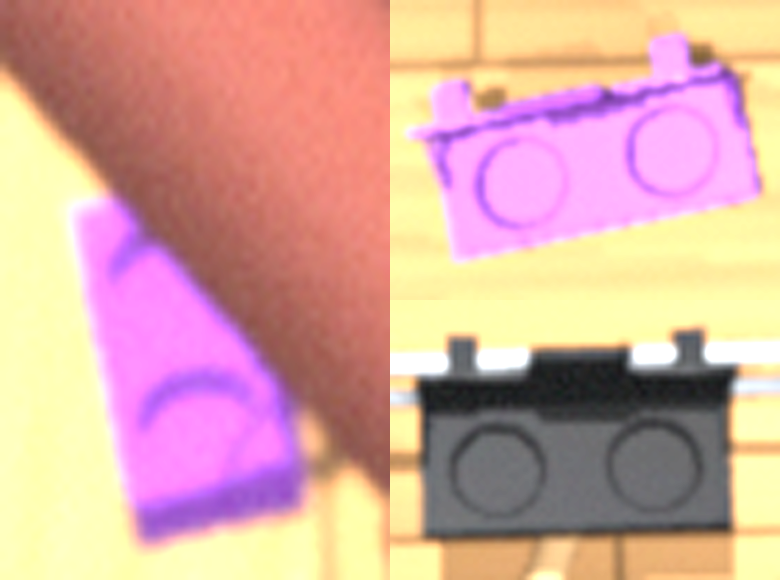

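The twin shows thin end gussets at about y ±97 mm, so the jaws must go along y, a few mm inward. The body would hit the tab with the tool vertical, so I re-grip with the gripper leaning 0.25 rad about the jaw axis. After a quarter turn that lean points away from the tab.

>>> servo_tool(
  delta_pos=[
    [0,0,0],
    [0,0,0],
    [0,0,0],
    [0,0,0],
    [0,0,0],
    [0,0,0],
    [0,0,0],
    [0,0,0],
    [0,0,0],
    [0,0,0],
    [0,0,0],
    [0,0,0],
    [0,0,0],
    [0,0,0],
    [0,0,0],
  ],
  turn=[
    [0,0,0],
    [0,0,0],
    [0,0,0],
    [0,0.08,0],
    [0,0.16,0],
    [0,0.25,0],
    [0,0.25,0],
    [0,0.25,0],
    [0,0.25,0],
    [0,0.25,0],
    [0,0.25,0],
    [0,0.25,0],
    [0,0.25,0],
    [0,0.25,0],
    [0,0.25,0],
  ],
  claw=[0.2,0.1,0.05,0.05,0.05,0.05,0.05,0.1,0.15,0.2,0.25,0.3,0.35,0.4,0.4],
  grip_force=30,
)

```text
clock: 24.33
position: [0.3949, -0.3113, 0.0483]
tcp_rot: [-2.079, -2.098, -0.261]
wrist_force: [-0.8, 1.6, 5.9]
width: 0.0589
```

>>> servo_tool(
  delta_pos=[
    [0,0,-5],
    [-3,0,-10],
    [-7,0,-29],
    [-15,0,-58],
    [-22,0,-87],
    [-30,0,-116],
    [-37,0,-145],
    [-45,0,-174],
    [-51,0,-198],
    [-53,0,-208],
    [-53,0,-208],
  ],
  turn=[
    [0,0,0],
    [0,0,0],
    [0,0,0],
    [0,0,0],
    [0,0,0],
    [0,0,0],
    [0,0,0],
    [0,0,0],
    [0,0,0],
    [0,0,0],
    [0,0,0],
  ],
  claw=[0.4,0.4,0.4,0.4,0.4,0.4,0.4,0.4,0.4,0.4,0.4],
)

```text
clock: 25.25
position: [0.3956, -0.4164, 0.238]
tcp_rot: [-2.084, -2.098, -0.261]
wrist_force: [0.2, 0.8, -1.9]
width: 0.0587
```

```bash
cat >> h.py <<'E'
def planL(*wps,lean=.25):
    "psi: jaw yaw; lean: back of tool towards -tool x"
    s=state(); R=Rn.from_rotvec(s["tcp_rot"]); p=np.array(s["position"])
    for (X,Y,Z,psi) in wps:
        T=Rn.from_euler("z",psi)*Rn.from_euler("x",np.pi)*Rn.from_euler("y",lean)
        print(np.round(R.inv().apply(np.array([X,Y,Z])-p)*1000,1),np.round((R.inv()*T).as_rotvec(),4))
E
python3 -c "
from m import *
plan()
for c in('side','top'):
  for d in vision.landmark_of(vision.grab_frame(c),'bulb_1_center'): print(c,np.round(d['point'],4),d['p'])
planL((.46,-.2,.28,.785),(.56,-.121,.30,0),(.625,-.121,.30,0))"
```

```text
t 25.25 p [ 0.3956 -0.4164  0.238 ] psi 1.5778 F [ 0.2  0.8 -1.9] w 0.0587 q [ 1.04  0.34 -0.26  1.51 -0.09  1.48  0.81]
side [ 0.5669 -0.3434  0.0439] 0.94
side [ 0.3944 -0.4169  0.2388] 0.63
top [ 0.3917 -0.4142  0.2372] 0.71
top [ 0.5609 -0.3423  0.0447] 0.51
[217.3  66.8   8.7] [-0.1992 -0.0015  0.7694]
[298.  167.5   8.7] [-3.9400e-01 -5.0000e-04  1.5298e+00]
[297.5 232.5   8.4] [-3.9400e-01 -5.0000e-04  1.5298e+00]
```

>>> servo_tool(
  delta_pos=[
    [217,67,9],
    [217,67,9],
    [217,67,9],
    [217,67,9],
    [217,67,9],
    [217,67,9],
    [217,67,9],
    [298,167,9],
    [298,167,9],
    [298,167,9],
    [298,167,9],
    [298,167,9],
    [298,167,9],
    [298,167,9],
    [298,167,9],
    [298,167,9],
    [298,167,9],
  ],
  turn=[
    [-0.199,-0.0015,0.769],
    [-0.199,-0.0015,0.769],
    [-0.199,-0.0015,0.769],
    [-0.199,-0.0015,0.769],
    [-0.199,-0.0015,0.769],
    [-0.199,-0.0015,0.769],
    [-0.199,-0.0015,0.769],
    [-0.394,0,1.53],
    [-0.394,0,1.53],
    [-0.394,0,1.53],
    [-0.394,0,1.53],
    [-0.394,0,1.53],
    [-0.394,0,1.53],
    [-0.394,0,1.53],
    [-0.394,0,1.53],
    [-0.394,0,1.53],
    [-0.394,0,1.53],
  ],
  claw=[0.4,0.4,0.4,0.4,0.4,0.4,0.4,0.4,0.4,0.4,0.4,0.4,0.4,0.4,0.4,0.4,0.4],
)

```text
clock: 26.87
position: [0.5595, -0.1223, 0.3003]
tcp_rot: [3.115, 0.005, 0.393]
wrist_force: [0.0, 0.0, -1.1]
width: 0.0586
```

```bash
python3 -c "
from m import *
plan()
for c in('side','top'):
  for d in vision.landmark_of(vision.grab_frame(c),'bulb_1_center'): print(c,np.round(d['point'],4),d['p'])
avg(['tray_handle','pocket_l','pocket_l'],[(.665,-.0735,.241),(.628,-.124,.126),(.628,-.024,.126)],2,.04)
planL((.624,-.121,.30,0),(.624,-.121,.22,0),(.624,-.121,.178,0))"
```

```text
t 26.87 p [ 0.5595 -0.1223  0.3003] psi 0.0034 F [ 0.   0.  -1.1] w 0.0586 q [ 0.67  0.01 -0.51  1.76 -0.04  1.13 -1.39]
side [ 0.556  -0.1224  0.3018] 0.67
side [ 0.5659 -0.3423  0.0421] 0.63
top [ 0.5626 -0.3416  0.0483] 0.45
top [ 0.6765 -0.0724  0.2008] 0.31
top [ 0.6264 -0.0249  0.1221] 0.28
tray_handle 4 [ 0.6651 -0.0735  0.2412] [0.0011 0.0022 0.0013]
pocket_l 4 [ 0.625  -0.1244  0.123 ] [0.0004 0.0032 0.0032]
pocket_l 3 [ 0.6251 -0.0229  0.1269] [0.0018 0.0011 0.0012]
[61.7 -1.4 17. ] [ 0.0022 -0.002  -0.0006]
[41.8 -1.5 94.5] [ 0.0022 -0.002  -0.0006]
[ 31.3  -1.6 135.1] [ 0.0022 -0.002  -0.0006]
```

>>> servo_tool(
  delta_pos=[
    [25,-1,8],
    [50,-1,15],
    [62.5,-1.4,17],
    [62.5,-1.4,17],
    [57.5,-1.4,36],
    [50,-1.4,65],
    [42.6,-1.5,95],
    [38,-1.5,113],
    [35,-1.5,125],
    [33,-1.6,132],
    [32.3,-1.6,135],
    [32.3,-1.6,135],
    [32.3,-1.6,135],
  ],
  turn=[
    [0,0,0],
    [0,0,0],
    [0,0,0],
    [0,0,0],
    [0,0,0],
    [0,0,0],
    [0,0,0],
    [0,0,0],
    [0,0,0],
    [0,0,0],
    [0,0,0],
    [0,0,0],
    [0,0,0],
  ],
  claw=[0.4,0.4,0.4,0.4,0.4,0.4,0.4,0.4,0.4,0.4,0.4,0.4,0.4],
)

```text
clock: 28.95
position: [0.6256, -0.1211, 0.1798]
tcp_rot: [3.114, -0.001, 0.397]
wrist_force: [-0.2, 0.2, -1.2]
width: 0.0588
```

```bash
python3 -c "
from m import *
plan()
f=vision.grab_frame('side');a=cv2.cvtColor(f['color'],4)
for d in vision.landmark_of(f,'bulb_1_center'): print(np.round(d['point'],4),d['p'])
b=vision.grab_frame('top');b=cv2.cvtColor(b['color'],4)
g=lambda c:np.clip(cv2.resize(c,None,fx=5,fy=5,interpolation=2).astype(float)*1.8+10,0,255).astype(np.uint8)
cv2.imwrite('pics/s8.png',np.hstack([g(a[140:230,270:350]),g(b[90:180,235:315])]))
planL((.625,-.121,.170,0),(.625,-.121,.167,0))"
```

```text
t 28.95 p [ 0.6256 -0.1211  0.1798] psi -0.0006 F [-0.2  0.2 -1.2] w 0.0588 q [ 0.6   0.24 -0.52  1.78  0.12  0.9  -1.53]
[ 0.564  -0.3447  0.0403] 0.87
[ 0.6259 -0.1199  0.1798] 0.69
[-3.  -0.2  9.2] [ 0.0028 -0.0038 -0.0005]
[-3.7 -0.2 12.1] [ 0.0028 -0.0038 -0.0005]
```

View pics/s8.png

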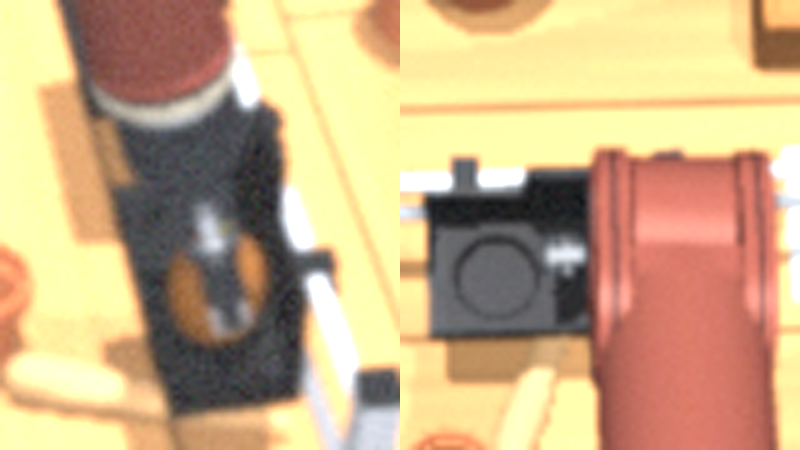

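Left: bulb at (217,285) over the near pocket, body clear of the tab; right: inner finger (565,255), and no contact. Lowering gently.

>>> servo_tool(
  delta_pos=[
    [-0.6,0,2],
    [-1.2,0,4],
    [-1.7,0,6],
    [-2.1,0,8],
    [-2.5,0,9.2],
    [-2.5,0,9.2],
    [-2.5,0,9.2],
  ],
  turn=[
    [0,0,0],
    [0,0,0],
    [0,0,0],
    [0,0,0],
    [0,0,0],
    [0,0,0],
    [0,0,0],
  ],
  claw=[0.4,0.4,0.4,0.4,0.4,0.4,0.4],
)

```text
clock: 29.68
position: [0.6247, -0.121, 0.1687]
tcp_rot: [3.115, -0.001, 0.394]
wrist_force: [0.2, -1.1, -1.5]
width: 0.0588
```

>>> servo_tool(
  delta_pos=[
    [-0.2,0,0.7],
    [-0.4,0,1.4],
    [-0.5,0,2],
    [-0.5,0,2],
  ],
  turn=[
    [0,0,0],
    [0,0,0],
    [0,0,0],
    [0,0,0],
  ],
  claw=[0.4,0.4,0.4,0.4],
)

```text
clock: 30.02
position: [0.6249, -0.1211, 0.1668]
tcp_rot: [3.114, -0.001, 0.395]
wrist_force: [-0.0, 0.1, -1.4]
width: 0.0585
```

>>> servo_tool(
  delta_pos=[
    [-0.2,0,0.7],
    [-0.3,0,1.2],
    [-0.3,0,1.2],
  ],
  turn=[
    [0,0,0],
    [0,0,0],
    [0,0,0],
  ],
  claw=[0.4,0.4,0.4],
)

```text
clock: 30.27
position: [0.6252, -0.1211, 0.1663]
tcp_rot: [3.114, -0.001, 0.396]
wrist_force: [-2.5, -0.1, 4.0]
width: 0.0589
```

Contact at about 5 N. Opening slowly and only a little.

>>> servo_tool(
  delta_pos=[
    [0,0,0],
    [0,0,0],
    [0,0,0],
    [0,0,0],
    [0,0,0],
    [0,0,0],
    [0,0,0],
    [0,0,0],
    [0,0,0],
  ],
  turn=[
    [0,0,0],
    [0,0,0],
    [0,0,0],
    [0,0,0],
    [0,0,0],
    [0,0,0],
    [0,0,0],
    [0,0,0],
    [0,0,0],
  ],
  claw=[0.36,0.33,0.31,0.29,0.27,0.26,0.24,0.22,0.22],
  grip_force=20,
)

```text
clock: 31.02
position: [0.6248, -0.121, 0.1654]
tcp_rot: [3.115, -0.001, 0.394]
wrist_force: [-1.0, -0.1, -0.6]
width: 0.0666
```

```bash
python3 -c "
from m import *
plan()
f=vision.grab_frame('side')
for d in vision.landmark_of(f,'bulb_1_center'): print(np.round(d['point'],4),d['p'])
planL((.625,-.121,.20,0),(.61,-.121,.30,0))"
```

```text
t 31.02 p [ 0.6248 -0.121   0.1654] psi -0.0006 F [-1.  -0.1 -0.6] w 0.0666 q [ 0.59  0.25 -0.52  1.8   0.13  0.88 -1.54]
[ 0.6227 -0.1204  0.1663] 0.45
[  8.8   0.1 -33.4] [ 0.0021 -0.0019 -0.0006]
[  19.2    0.3 -134. ] [ 0.0021 -0.0019 -0.0006]
```

>>> servo_tool(
  delta_pos=[
    [1.3,0,-5],
    [4,0,-15],
    [8.5,0,-33],
    [14,0,-60],
    [20,0,-95],
    [20,0,-134],
    [20,0,-134],
  ],
  turn=[
    [0,0,0],
    [0,0,0],
    [0,0,0],
    [0,0,0],
    [0,0,0],
    [0,0,0],
    [0,0,0],
  ],
  claw=[0.22,0.22,0.22,0.2,0.1,0,0],
)

```text
clock: 31.7
position: [0.613, -0.1207, 0.3102]
tcp_rot: [3.109, -0.0, 0.412]
wrist_force: [1.6, 0.7, 0.6]
width: 0.0854
```

```bash
python3 -c "
from m import *
plan()
avg(['bulb_1_center','bulb_1_center'],[(.624,-.121,.168),(.394,-.218,.05)],2,.03)
planL((.50,-.2,.28,.785),(.395,-.218,.25,1.571),(.395,-.218,.15,1.571),(.395,-.218,.048,1.571))"
```

```text
t 31.7 p [ 0.613  -0.1207  0.3102] psi 0.0006 F [1.6 0.7 0.6] w 0.0854 q [ 0.63  0.11 -0.53  1.64  0.04  1.14 -1.47]
bulb_1_center 2 [ 0.6232 -0.1212  0.1675] [0.0007 0.0008 0.0002]
[-112.1   79.4   -8.2] [ 1.965e-01 -7.000e-04 -7.611e-01]
[-221.3   97.4   -5.2] [ 3.9120e-01  2.0000e-04 -1.5226e+00]
[-246.2   97.3   91.7] [ 3.9120e-01  2.0000e-04 -1.5226e+00]
[-271.5   97.1  190.5] [ 3.9120e-01  2.0000e-04 -1.5226e+00]
```

>>> servo_tool(
  delta_pos=[
    [-112,79,-8],
    [-112,79,-8],
    [-112,79,-8],
    [-112,79,-8],
    [-112,79,-8],
    [-112,79,-8],
    [-112,79,-8],
    [-221,97,-5],
    [-221,97,-5],
    [-221,97,-5],
    [-221,97,-5],
    [-221,97,-5],
    [-221,97,-5],
    [-221,97,-5],
    [-221,97,-5],
    [-221,97,-5],
    [-221,97,-5],
  ],
  turn=[
    [0.197,0,-0.765],
    [0.197,0,-0.765],
    [0.197,0,-0.765],
    [0.197,0,-0.765],
    [0.197,0,-0.765],
    [0.197,0,-0.765],
    [0.197,0,-0.765],
    [0.394,0,-1.53],
    [0.394,0,-1.53],
    [0.394,0,-1.53],
    [0.394,0,-1.53],
    [0.394,0,-1.53],
    [0.394,0,-1.53],
    [0.394,0,-1.53],
    [0.394,0,-1.53],
    [0.394,0,-1.53],
    [0.394,0,-1.53],
  ],
  claw=[0,0,0,0,0,0,0,0,0,0,0,0,0,0,0,0,0],
)

```text
clock: 33.72
position: [0.3954, -0.2176, 0.2501]
tcp_rot: [-2.083, -2.093, -0.262]
wrist_force: [-0.3, 1.0, -0.2]
width: 0.0856
```

```bash
python3 -c "
from m import *
plan()
avg(['bulb_1_center','carton'],[(.394,-.218,.05),(.391,-.264,0)],2,.03)
f=vision.grab_frame('side')
for d in vision.recognise(f,'bulb_1_center'): print(np.round(d['point'],4),d['p'])
planL((.395,-.218,.25,1.571),(.395,-.218,.15,1.571),(.395,-.218,.048,1.571))"
```

```text
t 33.72 p [ 0.3954 -0.2176  0.2501] psi 1.5756 F [-0.3  1.  -0.2] w 0.0856 q [ 0.93  0.05 -0.38  1.82 -0.19  1.41  0.6 ]
carton 4 [ 0.3918 -0.2658  0.0025] [0.0017 0.0012 0.001 ]
[ 0.6176 -0.1357  0.1794] 0.81
[-0.4 -0.4  0.1] [-0.0019 -0.0001  0.0075]
[-25.2  -0.4  97. ] [-0.0019 -0.0001  0.0075]
[-50.4  -0.4 195.8] [-0.0019 -0.0001  0.0075]
```

```bash
python3 -c "
from h import *
T=vision.grab_frame('top');S=vision.grab_frame('side')
for f,n,box in((T,'top0.png',(195,228,298,350)),(S,'side0.png',(238,295,230,262))):
  im=cv2.imread('pics/'+n); h=cv2.cvtColor(im,cv2.COLOR_BGR2HSV); r0,r1,c0,c1=box
  for nm,m in(('brown',((h[...,0]<16)&(h[...,1]>120)&(h[...,2]<130))),('shoot',((h[...,0]>24)&(h[...,0]<50)&(h[...,1]>70)))):
    m=m[r0:r1,c0:c1].astype(np.uint8)
    k,_,st,ce=cv2.connectedComponentsWithStats(m)
    for i in range(1,k):
      if st[i,4]>(40 if nm=='brown' else 5): print(n,nm,st[i,4],np.round(ce[i]+[c0,r0],1),np.round(atz(f,ce[i]+[c0,r0],.052 if nm=='brown' else .098),4))
"
```

```text
top0.png brown 173 [308.  212.6] [ 0.3903 -0.2148  0.052 ]
top0.png brown 178 [333.2 210.9] [ 0.3944 -0.3069  0.052 ]
top0.png shoot 14 [336.5 208.3] [ 0.3975 -0.3112  0.098 ]
top0.png shoot 10 [310.2 210. ] [ 0.3938 -0.2174  0.098 ]
side0.png brown 262 [243.1 255.6] [ 0.3919 -0.2299  0.052 ]
side0.png brown 259 [247.5 281.6] [ 0.3959 -0.3293  0.052 ]
side0.png shoot 12 [242.5 244. ] [ 0.3921 -0.2228  0.098 ]
side0.png shoot 15 [246.4 267.6] [ 0.3953 -0.3136  0.098 ]
```

>>> servo_tool(
  delta_pos=[
    [-8,-4.4,28],
    [-18,-4.4,67],
    [-27,-4.4,104],
    [-37,-4.4,142],
    [-44,-4.4,170],
    [-48,-4.4,186],
    [-50,-4.4,193],
    [-51,-4.4,196],
    [-51,-4.4,196],
    [-51,-4.4,196],
    [-51,-4.4,196],
  ],
  turn=[
    [0,0,0],
    [0,0,0],
    [0,0,0],
    [0,0,0],
    [0,0,0],
    [0,0,0],
    [0,0,0],
    [0,0,0],
    [0,0,0],
    [0,0,0],
    [0,0,0],
  ],
  claw=[0,0,0,0,0,0,0,0,0,0,0],
)

```text
clock: 35.43
position: [0.3918, -0.2192, 0.0489]
tcp_rot: [-2.081, -2.098, -0.262]
wrist_force: [-0.1, 0.1, -0.2]
width: 0.0854
```

>>> servo_tool(
  delta_pos=[
    [0,0,0],
    [0,0,0],
    [0,0,0],
    [0,0,0],
    [0,0,0],
    [0,0,0],
    [0,0,0],
    [0,0,0],
    [0,0,0],
  ],
  turn=[
    [0,0,0],
    [0,0,0],
    [0,0,0],
    [0,0,0],
    [0,0,0],
    [0,0,0],
    [0,0,0],
    [0,0,0],
    [0,0,0],
  ],
  claw=[0.1,0.15,0.2,0.25,0.3,0.35,0.4,0.4,0.4],
  grip_force=30,
)

```text
clock: 36.18
position: [0.3913, -0.2188, 0.0482]
tcp_rot: [-2.08, -2.097, -0.262]
wrist_force: [-1.1, 0.4, 6.0]
width: 0.0589
```

Gripped at 59 mm. Lifting straight up.

>>> servo_tool(
  delta_pos=[
    [1.2,0,-5],
    [3.7,0,-15],
    [8.7,0,-34],
    [16,0,-63],
    [23,0,-92],
    [31,0,-121],
    [38,0,-150],
    [46,0,-180],
    [51,0,-200],
    [51,0,-200],
  ],
  turn=[
    [0,0,0],
    [0,0,0],
    [0,0,0],
    [0,0,0],
    [0,0,0],
    [0,0,0],
    [0,0,0],
    [0,0,0],
    [0,0,0],
    [0,0,0],
  ],
  claw=[0.4,0.4,0.4,0.4,0.4,0.4,0.4,0.4,0.4,0.4],
)

```text
clock: 37.02
position: [0.3925, -0.2193, 0.2592]
tcp_rot: [-2.084, -2.102, -0.263]
wrist_force: [0.9, 0.4, -0.8]
width: 0.0587
```

```bash
python3 -c "
from m import *
plan()
for c in('side','top'):
  for d in vision.landmark_of(vision.grab_frame(c),'bulb_1_center'): print(c,np.round(d['point'],4),d['p'])
planL((.47,-.12,.31,.785),(.56,-.0275,.31,0))"
```

```text
t 37.02 p [ 0.3925 -0.2193  0.2592] psi 1.5803 F [ 0.9  0.4 -0.8] w 0.0587 q [ 0.94  0.04 -0.37  1.81 -0.2   1.42  0.61]
side [ 0.6219 -0.1184  0.1676] 0.77
side [ 0.5661 -0.3434  0.0415] 0.76
top [ 0.5605 -0.3426  0.044 ] 0.74
top [ 0.6217 -0.1261  0.169 ] 0.73
top [ 0.3917 -0.2161  0.2557] 0.5
[108.7  80.3 -30.8] [-1.979e-01 -3.000e-04  7.688e-01]
[197.6 171.   -8.1] [-3.9220e-01  4.0000e-04  1.5294e+00]
```

>>> servo_tool(
  delta_pos=[
    [109,80,-31],
    [109,80,-31],
    [109,80,-31],
    [109,80,-31],
    [109,80,-31],
    [109,80,-31],
    [109,80,-31],
    [198,171,-8],
    [198,171,-8],
    [198,171,-8],
    [198,171,-8],
    [198,171,-8],
    [198,171,-8],
    [198,171,-8],
    [198,171,-8],
    [198,171,-8],
    [198,171,-8],
  ],
  turn=[
    [-0.198,0,0.769],
    [-0.198,0,0.769],
    [-0.198,0,0.769],
    [-0.198,0,0.769],
    [-0.198,0,0.769],
    [-0.198,0,0.769],
    [-0.198,0,0.769],
    [-0.393,0,1.53],
    [-0.393,0,1.53],
    [-0.393,0,1.53],
    [-0.393,0,1.53],
    [-0.393,0,1.53],
    [-0.393,0,1.53],
    [-0.393,0,1.53],
    [-0.393,0,1.53],
    [-0.393,0,1.53],
    [-0.393,0,1.53],
  ],
  claw=[0.4,0.4,0.4,0.4,0.4,0.4,0.4,0.4,0.4,0.4,0.4,0.4,0.4,0.4,0.4,0.4,0.4],
)

```text
clock: 38.63
position: [0.5601, -0.0278, 0.31]
tcp_rot: [3.116, 0.005, 0.391]
wrist_force: [-0.0, -0.7, -1.0]
width: 0.0584
```

```bash
python3 -c "
from m import *
plan()
avg(['bulb_1_center','pocket_l','tray_handle','bulb_1_center'],[(.558,-.0275,.31),(.628,-.024,.126),(.665,-.0735,.241),(.622,-.122,.168)],2,.03)
planL((.626,-.0275,.31,0),(.626,-.0275,.22,0),(.626,-.0275,.18,0))"
```

```text
t 38.63 p [ 0.5601 -0.0278  0.31  ] psi 0.0033 F [-0.  -0.7 -1. ] w 0.0584 q [ 0.69 -0.02 -0.71  1.76 -0.01  1.14 -1.58]
pocket_l 2 [ 0.6276 -0.022   0.1253] [0.0022 0.0003 0.0004]
tray_handle 4 [ 0.6629 -0.0747  0.2402] [0.0008 0.0012 0.0005]
bulb_1_center 4 [ 0.6233 -0.1208  0.1658] [0.0013 0.0012 0.0013]
[63.2  0.  17.1] [ 0.0016 -0.0014 -0.0005]
[ 4.080e+01 -1.000e-01  1.043e+02] [ 0.0016 -0.0014 -0.0005]
[ 30.9  -0.2 143. ] [ 0.0016 -0.0014 -0.0005]
```

>>> servo_tool(
  delta_pos=[
    [25,-0.5,8],
    [50,-1,15],
    [63,-1,17],
    [63,-1,17],
    [58,-1,36],
    [51,-1,65],
    [43,-1,95],
    [38,-1,115],
    [34,-1,130],
    [32,-1,138],
    [31,-1,143],
    [31,-1,143],
    [31,-1,143],
  ],
  turn=[
    [0,0,0],
    [0,0,0],
    [0,0,0],
    [0,0,0],
    [0,0,0],
    [0,0,0],
    [0,0,0],
    [0,0,0],
    [0,0,0],
    [0,0,0],
    [0,0,0],
    [0,0,0],
    [0,0,0],
  ],
  claw=[0.4,0.4,0.4,0.4,0.4,0.4,0.4,0.4,0.4,0.4,0.4,0.4,0.4],
)

```text
clock: 40.72
position: [0.6265, -0.0266, 0.181]
tcp_rot: [3.115, -0.001, 0.395]
wrist_force: [-0.5, 0.8, -1.0]
width: 0.0587
```

```bash
python3 -c "
from m import *
plan()
f=vision.grab_frame('side')
for d in vision.landmark_of(f,'bulb_1_center'): print(np.round(d['point'],4),d['p'])
planL((.626,-.0265,.170,0),(.626,-.0265,.167,0))"
```

```text
t 40.72 p [ 0.6265 -0.0266  0.181 ] psi -0.0005 F [-0.5  0.8 -1. ] w 0.0587 q [ 0.6   0.24 -0.72  1.8   0.23  0.91 -1.77]
[ 0.6211 -0.1215  0.1671] 0.78
[ 0.5658 -0.3423  0.042 ] 0.77
[-3.6 -0.1 10.9] [ 0.0018 -0.0033 -0.0005]
[-4.4 -0.1 13.8] [ 0.0018 -0.0033 -0.0005]
```

>>> servo_tool(
  delta_pos=[
    [-0.8,0,2.5],
    [-1.5,0,5],
    [-2.2,0,7.5],
    [-2.8,0,9.5],
    [-3.3,0,11],
    [-3.5,0,12],
    [-3.5,0,12],
    [-3.5,0,12],
  ],
  turn=[
    [0,0,0],
    [0,0,0],
    [0,0,0],
    [0,0,0],
    [0,0,0],
    [0,0,0],
    [0,0,0],
    [0,0,0],
  ],
  claw=[0.4,0.4,0.4,0.4,0.4,0.4,0.4,0.4],
)

```text
clock: 41.48
position: [0.6257, -0.0267, 0.1675]
tcp_rot: [3.115, -0.001, 0.394]
wrist_force: [0.4, -0.3, -0.8]
width: 0.0586
```

>>> servo_tool(
  delta_pos=[
    [-0.2,0,0.7],
    [-0.4,0,1.3],
    [-0.4,0,1.3],
    [-0.4,0,1.3],
  ],
  turn=[
    [0,0,0],
    [0,0,0],
    [0,0,0],
    [0,0,0],
  ],
  claw=[0.4,0.4,0.4,0.4],
)

```text
clock: 41.82
position: [0.6258, -0.0266, 0.1665]
tcp_rot: [3.115, -0.001, 0.394]
wrist_force: [-0.3, 0.4, 1.7]
width: 0.0588
```

Contact. Releasing slowly.

>>> servo_tool(
  delta_pos=[
    [-0.1,0,0.4],
    [-0.1,0,0.4],
    [-0.1,0,0.4],
    [-0.1,0,0.4],
    [-0.1,0,0.4],
    [-0.1,0,0.4],
    [-0.1,0,0.4],
    [-0.1,0,0.4],
    [-0.1,0,0.4],
    [-0.1,0,0.4],
  ],
  turn=[
    [0,0,0],
    [0,0,0],
    [0,0,0],
    [0,0,0],
    [0,0,0],
    [0,0,0],
    [0,0,0],
    [0,0,0],
    [0,0,0],
    [0,0,0],
  ],
  claw=[0.38,0.36,0.33,0.31,0.29,0.27,0.26,0.24,0.22,0.22],
  grip_force=20,
)

```text
clock: 42.65
position: [0.6256, -0.0267, 0.1657]
tcp_rot: [3.115, -0.001, 0.393]
wrist_force: [0.8, -0.1, 0.0]
width: 0.0669
```

>>> servo_tool(
  delta_pos=[
    [1.3,0,-5],
    [4,0,-15],
    [8.5,0,-33],
    [14,0,-60],
    [20,0,-95],
    [0,0,-134],
    [-100,0,-134],
    [-100,0,-134],
    [-100,0,-134],
    [-100,0,-134],
  ],
  turn=[
    [0,0,0],
    [0,0,0],
    [0,0,0],
    [0,0,0],
    [0,0,0],
    [0,0,0],
    [0,0,0],
    [0,0,0],
    [0,0,0],
    [0,0,0],
  ],
  claw=[0.22,0.22,0.22,0.2,0.2,0.2,0.2,0.2,0.2,0.2],
)

```text
clock: 43.48
position: [0.4922, -0.0265, 0.2709]
tcp_rot: [3.112, -0.002, 0.393]
wrist_force: [1.1, 0.2, 0.7]
width: 0.0682
```

```bash
python3 -c "
from m import *
plan()
avg(['bulb_1_center','bulb_1_center','tray_handle','tray_hook','clay_pot','dibber','label_tin','trowel'],[(.622,-.122,.168),(.623,-.027,.168),(.665,-.0735,.241),(.675,-.0735,.206),(.488,.012,0),(.602,-.065,0),(.35,-.537,0),(.566,-.491,0)],2,.03)
f=vision.grab_frame('side');a=cv2.cvtColor(f['color'],4)
b=vision.grab_frame('top');b=cv2.cvtColor(b['color'],4)
g=lambda c:np.clip(cv2.resize(c,None,fx=5,fy=5,interpolation=2).astype(float)*1.8+10,0,255).astype(np.uint8)
cv2.imwrite('pics/s9.png',np.hstack([g(a[140:230,270:350]),g(b[95:185,235:315])]))"
```

```text
t 43.48 p [ 0.4922 -0.0265  0.2709] psi -0.0006 F [1.1 0.2 0.7] w 0.0682 q [ 0.75 -0.18 -0.69  1.96 -0.14  1.07 -1.47]
bulb_1_center 4 [ 0.6222 -0.1202  0.1666] [0.0009 0.0023 0.0008]
tray_handle 4 [ 0.6642 -0.0737  0.2408] [0.0018 0.0015 0.001 ]
tray_hook 4 [ 0.6733 -0.0716  0.207 ] [0.0014 0.0007 0.0014]
clay_pot 4 [ 0.4888  0.0146 -0.0031] [0.0017 0.0025 0.0022]
dibber 4 [ 0.6013 -0.0627 -0.0028] [0.0018 0.0003 0.0015]
label_tin 4 [ 0.3477 -0.536  -0.0009] [0.0028 0.0017 0.0018]
trowel 4 [ 5.666e-01 -4.894e-01 -2.000e-04] [0.0004 0.0012 0.0017]
```

View pics/s9.png

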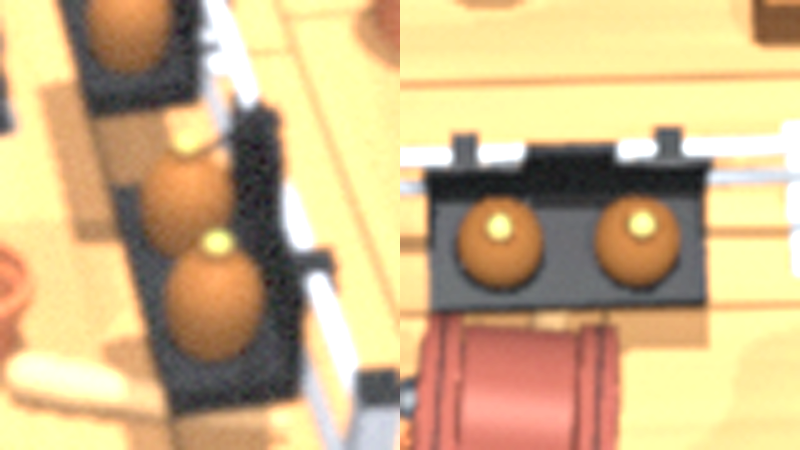

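Picture: both bulbs stand upright in their pockets (shoots at (500,227) and (642,225) in the right panel), and both hooks are on the rail. One last numeric check of the bulb centres against the pockets.

```bash
python3 -c "
from m import *
for n,box in(('top',(130,150,320,375)),('side',(155,200,290,325))):
  f=vision.grab_frame(n); h=cv2.cvtColor(f['color'],cv2.COLOR_RGB2HSV)
  m=((h[...,0]>24)&(h[...,0]<50)&(h[...,1]>70)&(h[...,2]>70)).astype(np.uint8)
  k,_,st,ce=cv2.connectedComponentsWithStats(m)
  for i in range(1,k):
    X=atz(f,ce[i],.216)
    if st[i,4]>4 and abs(X[0]-.62)<.03 and -.16<X[1]<.02: print(n,st[i,4],np.round(ce[i],1),np.round(X,4))
  for d in vision.landmark_of(f,'pocket_l')+vision.recognise(f,'bulb_2_center'): print(n,np.round(d['point'],4),round(d['p'],2))
s=state(); print(s['clock'],np.abs(s['qd']).max().round(3))
"
```

```text
top 14 [254.5 139.7] [ 0.6227 -0.025   0.216 ]
top 16 [283.  139.5] [ 0.621  -0.1214  0.216 ]
top [0.1691 0.3346 0.0122] 0.94
top [ 0.6274 -0.0233  0.1233] 0.74
top [ 0.6241 -0.1256  0.1184] 0.64
top [0.1841 0.24   0.0126] 0.59
top [ 0.616  -0.0239  0.1879] 0.53
top [ 0.3923 -0.266   0.0082] 0.4
side 9 [307. 168.] [ 0.6211 -0.03    0.216 ]
side 18 [313.2 187.5] [ 0.6217 -0.1249  0.216 ]
side [0.1874 0.2372 0.0095] 0.89
side [ 0.6273 -0.0225  0.1261] 0.72
side [0.168  0.3353 0.01  ] 0.6
side [ 0.4899  0.0132 -0.0023] 0.24
side [ 0.6196 -0.042   0.181 ] 0.72
45.6833 0.002
```

```bash
python3 -c "
from plant import env
print(env.finish_job())"
```

```text
the job is handed in; nothing more can be done
None
```

I hung the tray by both hooks on the free rail, set one bulb upright in each pocket, and handed the job in at about 45.7 s. No verdict is reported.

**Tray:** I lowered it onto the rail, pressing with about 9 N at most. I then leaned it back about 0.04 rad in hand until its foot bore on the lower rail, and opened the fingers in small steps. In the last check the hook seat was about 6 mm above and 3 mm in front of the rail axis, inside the limits.

**Bulbs:** I re-gripped the first bulb, and took the second, with the gripper leaning 0.25 rad so its body would clear the tray's tab. Both touched down at about 5 N or less. They stand roughly 4–6 mm from their pocket centres; the limit is 10 mm.

**Other things:** The pot, dibber, tin and trowel measured within about 3 mm of where they started. I did not re-measure the spray bottle.

**Checks that fell short:**
- The network did not report the centre of the second bulb (the one at +y) in its pocket. I checked that bulb from the picture and its green shoot in both views instead. The two views put the shoot 5 mm apart along the rail.
- On the first lift the arm moved about 105 mm sideways because of a sign slip in my numbers. It touched nothing.

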